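Pin the sample drawer open

TASK

Pull the sample drawer out to its stop, then take the red-headed locking pin from its stand and thread it straight down through the fixed upper guide bush and on through the bush on the drawer. Finish while still holding the pin by its head, at rest and spanning both bushes: its tip must stick out below the lower bush but stay clear of the base plate. Leave the glassware and the other things on the bench where they are.

Things in the scene. Friction and masses are not known exactly. Their poses are not given: they have to be found in the camera images.
- drawer_unit: Unit fixed to the bench: grey base plate (top z 10 mm; x -110 to 190, y -80 to 175 mm in this frame), white housing (x 30 to 190, y -78 to 78, top z 85 mm), blue post (x -98 to -62, y 137 to 168, top z 120 mm) carrying the upper bush. Origin on the bench surface; x points from the drawer front into the housing, y to the left, z up: the drawer opens along -x.
- sample_drawer (a joint): Slide of the sample drawer in m: 0 shut, 0.100 pulled out to its stop along the -x axis of drawer_unit. Stiff slide (about 3 N of friction), stays where it is left. Only at the stop does the bush on the drawer lie directly under the upper bush.
- drawer_knob (a point): Point to grip on the drawer's upright black pull knob: a post 16 mm in diameter (20 mm at its ends), axis vertical, top 18 mm above this point. It stands free to left and right; a 26 mm wide steel bracket lies 28 mm below this point, the grey drawer front begins 42 mm behind it (+x). Moves with the drawer; axes as drawer_unit.
- upper_bush (a point): Centre of the upper mouth of the fixed brass guide bush on the blue post: a 44 mm square lug 15 mm thick, top at z = 120 mm, underside 105 mm, with a vertical 13 mm through bore and a 3 mm countersink. Axes as drawer_unit.
- lower_bush (a point): Centre of the upper mouth of the like brass bush that sticks out to the left of the drawer front and moves with it: top at z = 60 mm, underside 45 mm, 13 mm vertical through bore, 3 mm countersink. Below it is only the base plate, 35 mm under its underside.
- pin: Locking pin, 165 mm long, about 70 g, loose: steel shaft 10 mm in diameter, 125 mm long, its tip tapered over 4 mm; above it a red cylindrical head 18 mm in diameter, 40 mm long. Origin at the tip; z axis along the pin towards the head. Starts upright in the pin stand with its tip at z = 10 mm, the head spanning z = 135 to 175 mm.
- pin_head (a point): Middle of the pin's red head, on its axis, 145 mm above the tip.
- pin_stand: Grey plastic block 60 x 60 x 50 mm, fixed to the bench, with one vertical 12 mm hole, 40 mm deep, in its middle, that holds the pin. Origin at the centre of its underside. It may stand to the right or to the left of the drawer unit.
- conical_flask: Loose glass conical flask, 79 mm across, 125 mm high, a bystander. Origin at the centre of its underside. It stands on the side where the pin stand is not.
- mortar: Loose white porcelain mortar, 91 mm across, 45 mm high, a bystander. Origin at the centre of its underside.
- beaker: Loose glass beaker, 70 mm across, 100 mm high, a bystander. Origin at the centre of its underside.
- marker: Loose marker pen, 137 mm long, 20 mm thick, lying near the front edge, a bystander.

How it is judged (in metres and radians):
On the way, in this order (a step that is already met when the one before it is completed fails the run):
1. the drawer is out at its stop (within 3 mm) with the pin not yet in a bush (value of joint sample_drawer above 0.097 m and horizontal distance between pin and upper_bush above 0.03 m), for 0.2 s.
2. the pin's tip has come through the upper bush (below its underside, within 5 mm of its axis) while the drawer is at its stop (value of joint sample_drawer above 0.097 m and horizontal distance between pin and upper_bush below 0.005 m and height (world z) of pin below 0.104 m), for 0.05 s.
3. the pin has gone on through the lower bush and is held spanning both (value of joint sample_drawer above 0.097 m and horizontal distance between pin and lower_bush below 0.004 m and horizontal distance between pin_head and upper_bush below 0.008 m and angle between pin's own z axis and vertical below 0.08 rad and height (world z) of pin between 0.0125 and 0.043 m and contact force between the fingers and pin above 1 N and linear speed of pin below 0.02 m/s), for 0.2 s.
At the end, for the whole second after the job is handed in: Drawer within 3 mm of its stop; pin at rest through both bushes (tip within 4 mm of the lower axis, mid-head within 8 mm of the upper, tilt under 0.08 rad), tip at z = 12.5 to 43 mm (lower bush underside 45, base plate 10); fingers grip the pin with over 1 N (all of step 3); the arm keeps its last pose, push and grip.
It fails at once if the flask, mortar, beaker or marker is shifted by more than 25 mm or knocked over (distance of any of conical_flask, mortar, beaker, marker from where it was at the start of the episode above 0.025 m or angle between any of conical_flask, mortar, beaker's own z axis and vertical above 0.5 rad).
It also fails if it takes over 64 s, if anything falls off the work surface, if the arm or the gripper's body presses on something with over 40 N, if the wrist force passes 120 N, or if a joint passes its speed limit or range.

ROBOT

A 6-joint arm with a two-finger parallel gripper is mounted at the origin on a cart in front of the work surface, level with it; the furniture and walls round the work are solid. World frame = base frame: x ahead of the robot, y to its left, z up, the work surface at z = 0. Lengths are in mm, angles in degrees, forces in N, time in s.
With the tool pointing down it reaches from about 300 to 850 mm from the base axis. Payload 4.2 kg.
Tool frame: the origin (TCP) lies between the finger pads; the fingertips stand 22 mm ahead of it and the grasp point (between the pads) lies 3 mm ahead of it (env.finger_overhang is the distance from the TCP to the fingertips, in mm); z points along the fingers, y is the line along which they close (so a half turn about z gives the same grasp; the last joint's range is limited). The gripper opens to 91 mm and grips with 3 to 60 N. Pads are 32 mm wide; open, the fingers measure 118 mm over their backs; the gripper's body (76 mm by 178 mm) begins 60 mm behind the grasp point.
Start: joints at [68.526, 18.312, 89.639, -0, 72.044, -1.146], TCP at [199.759, 539.201, 235.976] pointing down, gripper open.
Joint ranges: [-177.97, 177.97], [-48.28, 115.42], [12.27, 149.76], [-77.06, 257.06], [2.81, 150.46], [-146.56, 146.56]. Speed limits (degrees/s): [147.25, 147.25, 180, 180, 180, 180].

INTERFACE

Orientations are given as [roll, pitch, yaw] about the fixed x, y, z axes, in that order (R = Rz(yaw) Ry(pitch) Rx(roll)).
In Python, from workcell import state, cams, ticket, look_for, outline_of, env gives the robot as it stands.
- The arm moves only by the tool servo_tool, never from a script. Its argument "steps" is a list of rows, each a list of 3 entries, a list of its own where there are three numbers: the closure in counts, from 0 (fully open) to 255 (shut), then the shift along the tool's x, y, z in mm, then the turn, a rotation vector about the tool's x, y, z in rad. A call has exactly 10 rows; each row shifts and turns the commanded pose from where the row before left it, along the tool's axes as they then stand; what a row does not reach is not made up. A row lasts 1/10 s, in which the tool goes at most 50 mm and 8.59 degrees, less where a joint would pass 70% of its speed; a pose out of reach is approached as far as the arm can. A call with a gripper value outside its range is refused whole. The fingers move at their own pace and stop on an object; "squeeze" is the grip in N (left out, the last holds). Time passes only in rows, so rows that do not move let the fingers close, or fill a call up. It gives the time, the measured TCP pose, the force, the opening and the grip force at its end, in the units of the state.
- state(): the state, without advancing time (a new reading comes with each control period).
- cams.grab_frame(name): name is "scene" or "side" or "wrist"; returns a dict with "color" (384x512x3 uint8, red, green, blue), "z_map" (384x512 float32, mm along the optical axis (not along the pixel's ray), 0 where there is no reading), "fovy" (degrees; the focal length in pixels is half the picture's height over the tangent of half this angle, whatever the lens; pixels are square), "cx", "cy" (the principal point, pixels), "eye" and "rotation" of the camera in the world; the wrist camera has in their place "tool_from_camera" (4x4, takes a point from camera to tool coordinates, whose origin is the TCP and whose axes are the flange's). Camera axes: x right, y up, looking along -z (the intrinsics and any distortion apply to the point x, -y, -z); pixel columns grow to the right and rows downward; lengths in mm; the calibration is good to about 2 mm. A picture is of the moment at which its call begins: read the wrist's pose just before it.
- ticket.job_done(): hands the job in; it is judged then, once.
Trained networks look in a picture, given as the dict that the camera call returned (one of the last four; its "shot" number tells which), for a name from the list of things; names that differ only in an ending like _2 or _b are one class to them, and where a whole thing is asked for, a point or a joint stands for the part that bears it (a point fixed in the world has none). Each returns a list of dicts, best first, with "confidence" (0 to 1); they miss things now and then, are a little off and sometimes report something else, mostly with a low value. They report only what shows in the picture. A call takes as long as a camera call.
- look_for(picture, thing): "at" ([column, row] in pixels, amid what is visible of it).
- outline_of(picture, thing): "pixels" (384x512 bool, what is visible of it) and "at" ([column, row] in pixels, amid what is visible of it).
The state is a dict: "time_s": time; "qpos": joint angles; "qvel": joint speeds; "effort": joint torques, N m; "ee_pos": TCP position; "ee_rot": TCP orientation; "force": force on the tool from outside, world axes, zero at the start; "torque": the same for the moment, N m; "gripper_width": finger opening in mm; "gripper_force": force on a finger pad.
Only numpy, scipy, OpenCV 4.12 (cv2) and the standard library are available. Lean on these libraries where they do the work, as an engineer would, in place of code of your own. Each camera call takes 0.05 s, during which the arm holds its last target. There are 200 camera calls.

## Working session

There is one attempt and no reset: what is moved stays moved. The work goes in short steps, Python scripts to look and compute and a tool call to move; the robot and the scene stay as the last step left them, time stands still between calls to the robot, and variables do not carry over. Pictures are saved under pics/ and viewed, at most 10 in all, crops included, and the job is handed in when it is done.

Besides the shell and the picture viewer there is one more tool, called after "Emit:" as name(argument=value, ...) on one line, values as JSON. servo_tool: Moves the arm, as the interface text tells. Its arguments: {"type":"object","properties":{"steps":{"type":"array","items":{"type":"array"}},"squeeze":{"type":"number"}},"required":["steps"]}

```bash
mkdir -p pics; ls
cat > h.py <<'E'
import numpy as np, cv2
from scipy.spatial.transform import Rotation as R
from workcell import state, cams, ticket, look_for, outline_of, env
def T_tool():
    s=state(); T=np.eye(4); T[:3,:3]=R.from_euler('xyz',s['ee_rot'],degrees=True).as_matrix(); T[:3,3]=s['ee_pos']; return T
def grab(n):
    T=T_tool(); p=cams.grab_frame(n)
    if 'eye' in p:
        C=np.eye(4); r=np.array(p['rotation']); C[:3,:3]=r if r.shape==(3,3) else R.from_euler('xyz',r,degrees=True).as_matrix(); C[:3,3]=p['eye']
    else: C=T@np.array(p['tool_from_camera'])
    p['C']=C; p['f']=192/np.tan(np.radians(p['fovy'])/2); return p
def pts(p,m):
    v,u=np.nonzero(m&(p['z_map']>0)); return lift(p,u,v,p['z_map'][v,u])
def lift(p,u,v,z):
    u,v,z=map(np.asarray,(u,v,z))
    c=np.stack([(u-p['cx'])/p['f']*z,-(v-p['cy'])/p['f']*z,-z+0*u],-1)
    return c@p['C'][:3,:3].T+p['C'][:3,3]
def proj(p,X):
    c=(np.atleast_2d(X)-p['C'][:3,3])@p['C'][:3,:3]
    return np.stack([p['cx']+p['f']*c[:,0]/-c[:,2],p['cy']+p['f']*c[:,1]/c[:,2]],-1)
def save(p,n): cv2.imwrite('pics/'+n,p['color'][:,:,::-1])
E
python3 - <<'E'
from h import *
print(state())
for n in ['scene','side']:
    p=grab(n); save(p,n+'0.png'); print(n,{k:v for k,v in p.items() if k not in('color','z_map')})
    for t in ['drawer_unit','drawer_knob','lower_bush','upper_bush','pin','pin_head','pin_stand','conical_flask','mortar','beaker','marker']:
        o=outline_of(p,t)
        if o:
            o=o[0]; q=pts(p,o['pixels'])
            if len(q): print(t,round(o['confidence'],2),np.round(o['at']),len(q),np.round(np.median(q,0)),np.round(np.percentile(q,2,0)),np.round(np.percentile(q,98,0)))
E
```

```text
pics
{'time_s': 0.0, 'qpos': array([ 6.85253299e+01,  1.83523349e+01,  8.97075201e+01, -9.41997661e-04,
        7.20428132e+01, -1.14587102e+00]), 'qvel': array([ 0.03951218, -0.00613555,  0.09283978,  0.03811068,  0.10500407,
        0.00372229]), 'effort': array([ 4.54175824e-04, -4.12460411e+01, -2.31977051e+01,  7.27524748e-02,
        4.56566561e-02, -1.40159282e-04]), 'ee_pos': array([199.59052015, 538.74734447, 235.105738  ]), 'ee_rot': array([-1.79897334e+02, -1.15773715e-03,  1.59671491e+02]), 'force': array([ 0.28754314, -0.44030474,  0.28164481]), 'torque': array([-0.0034541 , -0.00192568,  0.06389672]), 'gripper_force': 0.0, 'gripper_width': 91.44234114601414}
scene {'fovy': 47.984874421438626, 'cx': 257.1825365064803, 'cy': 193.1578883033431, 'eye': array([ -95.80425328, -385.15963275,  984.95284827]), 'rotation': array([ 39.81202899,   0.81906969, -55.4629429 ]), 'shot': 1, 'C': array([[ 5.66881208e-01,  6.37959274e-01, -5.21204048e-01,
        -9.58042533e+01],
       [-8.23675512e-01,  4.27954208e-01, -3.72040115e-01,
        -3.85159633e+02],
       [-1.42949760e-02,
[... 1933 characters left out ...]
8.   8.] [651. 171.  78.]
upper_bush 0.79 [292. 206.] 4629 [632.  21.  47.] [494. -41.   2.] [784. 197. 118.]
pin 0.5 [217. 157.] 69 [479. 335. 145.] [472. 327. 109.] [486. 342. 170.]
pin_head 0.49 [220. 157.] 125 [479. 337. 124.] [ 472.  328. -162.] [ 733. 1318.  172.]
pin_stand 0.63 [334. 244.] 32 [ 655. -205.   40.] [ 636. -210.   36.] [ 669. -201.   43.]
conical_flask 0.83 [265. 254.] 1144 [ 454. -221.   48.] [ 425. -239.    3.] [ 489. -189.  121.]
mortar 0.45 [332. 245.] 54 [ 647. -206.   40.] [ 623. -211.   35.] [ 670. -201.   43.]
beaker 0.79 [244. 165.] 210 [585. 342.  85.] [551. 328.   6.] [609. 394.  98.]
marker 0.66 [195. 207.] 91 [354. 175.  14.] [336. 133.   3.] [377. 249.  18.]
```

View pics/scene0.png

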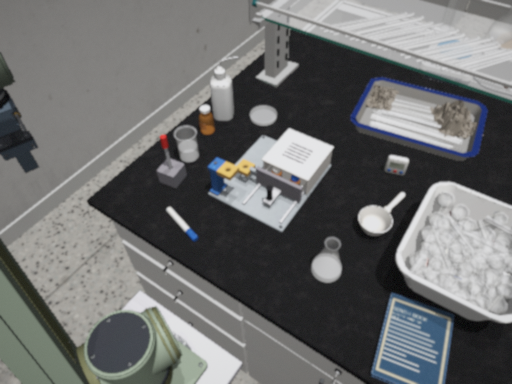

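Run:
```python
from h import *
for n in ['scene','side']:
    p=grab(n)
    for t in ['drawer_knob','lower_bush','upper_bush','pin_head']:
        for o in look_for(p,t)[:3]:
            u,v=map(int,np.round(o['at'])); print(n,t,round(o['confidence'],2),u,v,np.round(lift(p,u,v,p['z_map'][v,u]),1))
    g=np.ones((384,512),bool); Q=pts(p,g)
    # housing top: z 78..92 white ; post top ~120
    for lo,hi,nm in [(81,89,'housing'),(116,124,'lug/post')]:
        m=(Q[:,2]>lo)&(Q[:,2]<hi)&(Q[:,0]>430)&(Q[:,0]<850)&(Q[:,1]>-120)&(Q[:,1]<260)
        q=Q[m]; 
        if len(q)>20: print(nm,len(q),cv2.minAreaRect(q[:,:2].astype(np.float32)),np.median(q[:,2]))
    if n=='scene':
        c=p['color'][100:250,200:380]; cv2.imwrite('pics/crop0.png',cv2.resize(c,None,fx=4,fy=4,interpolation=cv2.INTER_CUBIC)[:,:,::-1])
```

```text
scene drawer_knob 0.64 273 183 [594.7  51.1  50.8]
scene drawer_knob 0.21 186 146 [557.2 343.1  71.5]
scene lower_bush 0.79 275 183 [597.8  46.3  51. ]
scene upper_bush 0.9 274 178 [595.6  48.7  73. ]
scene pin_head 0.47 166 147 [475.7 335.2 137.3]
scene pin_head 0.32 277 182 [597.1  39.2  60.5]
housing 1964 ((637.2116088867188, 56.94933319091797), (198.60939025878906, 342.20623779296875), 74.29473876953125) 84.1106662415583
lug/post 313 ((516.4942626953125, 165.61891174316406), (46.58081817626953, 77.15792083740234), 0.2548395097255707) 119.03009439035304
side drawer_knob 0.67 281 211 [597.1  22.4  46.7]
side drawer_knob 0.2 247 167 [587.5 337.4  89.5]
side lower_bush 0.89 280 210 [596.1  28.3  47.7]
side upper_bush 0.89 291 206 [643.5  53.7  44.6]
side pin_head 0.46 219 160 [482.2 334.8 125.9]
housing 968 ((639.1409912109375, 54.670379638671875), (189.13584899902344, 339.36199951171875), 75.08290100097656) 83.34379204452097
lug/post 112 ((518.0906372070312, 162.56434631347656), (76.16658782958984, 44.349300384521484), 89.57720184326172) 118.24708462653331
```

View pics/crop0.png

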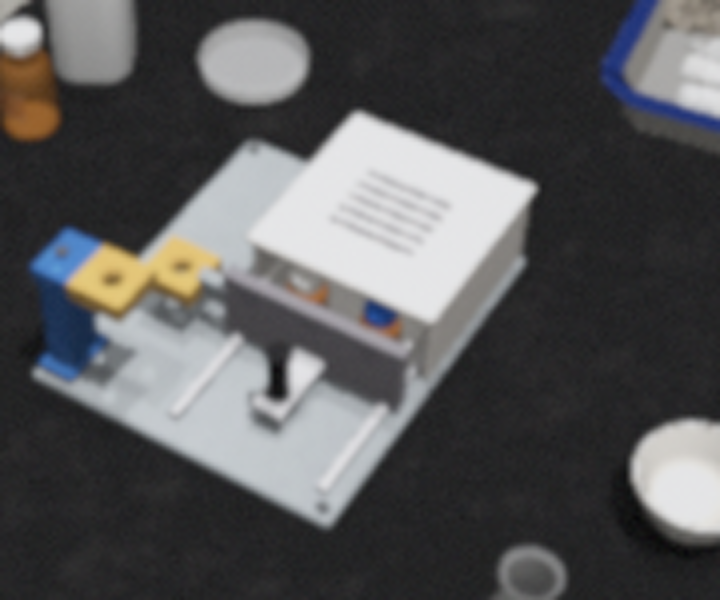

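The scene shows the unit at the centre with the drawer shut: black knob at about (270,187), upper lug (228,170), lower bush (246,167). The red pin is in its stand at (166,145), with the beaker just beyond it.

```bash
cat >> h.py <<'E'
def fit_unit(p,verbose=1):
    Z=p['z_map']; v,u=np.mgrid[:384,:512]; P=lift(p,u,v,Z); c=p['color'].astype(int)
    near=(Z>0)&(P[...,0]>430)&(P[...,0]<850)&(P[...,1]>-120)&(P[...,1]<260)
    out={}
    for nm,m in [('housing',near&(abs(P[...,2]-84)<4)&(c.min(2)>110)),('lugpost',near&(abs(P[...,2]-119)<4)),('lug',near&(abs(P[...,2]-119)<4)&(c[...,0]>c[...,2]+40)),('lower',near&(abs(P[...,2]-60)<4)&(c[...,0]>c[...,2]+50)&(P[...,1]>80)),
       ('knob',near&(P[...,2]>40)&(P[...,2]<95)&(c.max(2)<60)&(P[...,1]>0)&(P[...,1]<110)),]:
        k,lab,st,_=cv2.connectedComponentsWithStats(m.astype(np.uint8))
        if k<2: continue
        m=lab==1+np.argmax(st[1:,4]); q=P[m]
        r=cv2.minAreaRect(q[:,:2].astype(np.float32)); out[nm]=q
        if verbose: print(nm,len(q),np.round(r[0],1),np.round(r[1],1),round(r[2],2),'z',np.round(np.percentile(q[:,2],[2,50,98]),1),'med',np.round(np.median(q,0),1))
    return out
E
python3 - <<'E'
from h import *
for n in ['scene','side']:
    print(n); p=grab(n); fit_unit(p)
E
```

```text
scene
housing 2011 [709.4  39.8] [164.  157.1] 1.45 z [80.8 84.  87.3] med [703.7  36.5  84. ]
lugpost 320 [516.8 165.3] [46.3 79.1] 0.83 z [115.5 119.1 122.1] med [515.2 164.1 119.1]
lug 198 [516.9 149.4] [46.3 47.3] 0.87 z [115.5 119.1 122.1] med [515.6 150.  119.1]
lower 131 [598.5 152.2] [44.8 45.3] 1.35 z [56.2 58.9 62.7] med [599.2 153.   58.9]
knob 43 [551.  37.] [18.1 10.5] 20.92 z [43.3 71.8 82.1] med [547.7  35.1  71.8]
side
housing 959 [710.9  37.6] [161.8 160.8] 0.87 z [81.  83.4 85.6] med [707.8  31.1  83.4]
lugpost 115 [517.6 163.5] [44.1 77.1] 0.46 z [115.5 118.  120.5] med [516.8 163.2 118. ]
lug 76 [517.6 150.2] [43.6 50.5] 1.68 z [115.3 117.9 119.8] med [517.9 150.5 117.9]
lower 49 [598.4 149.6] [50.4 41.6] 86.94 z [56.  58.2 59.8] med [591.1 159.2  58.2]
knob 144 [596.5  54.2] [  5.4 105.5] 0.78 z [41.  56.7 74.1] med [596.5  52.   56.7]
```

Emit:
servo_tool(steps=[[0, [0, 0, 0], [0, 0, -0.124]], [0, [0, 0, 0], [0, 0, -0.124]], [0, [0, 0, 0], [0, 0, -0.124]], [0, [-26, -39, 0], [0, 0, 0]], [0, [-26, -39, 0], [0, 0, 0]], [0, [-26, -39, 0], [0, 0, 0]], [0, [-26, -39, 0], [0, 0, 0]], [0, [-26, -39, 0], [0, 0, 0]], [0, [-26, -39, 0], [0, 0, 0]], [0, [-26, -39, 0], [0, 0, 0]]])

```text
time_s: 2.8
ee_pos: [387.3, 267.8, 236.2]
ee_rot: [180.0, 0.0, -179.0]
force: [1.1, 0.7, -0.3]
gripper_width: 91.0
gripper_force: 0.0
```

Emit:
servo_tool(steps=[[0, [-26, -39, 0], [0, 0, 0]], [0, [-26, -39, 0], [0, 0, 0]], [0, [-26, -39, 0], [0, 0, 0]], [0, [-26, -39, 0], [0, 0, 0]], [0, [-26, -39, 0], [0, 0, 0]], [0, [-26, -39, 0], [0, 0, 0]], [0, [0, 0, 0], [0, 0, 0]], [0, [0, 0, 0], [0, 0, 0]], [0, [0, 0, 0], [0, 0, 0]], [0, [0, 0, 0], [0, 0, 0]]])

```text
time_s: 3.8
ee_pos: [545.7, 39.3, 236.1]
ee_rot: [180.0, -0.0, -178.9]
force: [-0.5, -0.1, -0.1]
gripper_width: 91.1
gripper_force: 0.0
```

Run:
```python
from h import *
s=state(); print(s['ee_pos'],s['ee_rot'],s['qpos'],s['time_s'])
p=grab('wrist'); print(p['tool_from_camera'],p['fovy'])
fit_unit(p); save(p,'w1.png')
```

```text
[545.6982217   39.27288394 236.05883337] [ 1.79979607e+02 -1.25557533e-02 -1.78916334e+02] [ 2.90003647e+00  1.58015725e+01  9.32617206e+01  2.19851378e-02
  7.09486112e+01 -8.81908059e+01] 3.8
[[ 3.12219893e-04  9.68250448e-01  2.49981942e-01  6.94009206e+01]
 [ 9.99999667e-01 -1.13700661e-04 -8.08574697e-04 -3.39913224e-01]
 [-7.54479701e-04  2.49982112e-01 -9.68250161e-01 -1.48533817e+02]
 [ 0.00000000e+00  0.00000000e+00  0.00000000e+00  1.00000000e+00]] 68.08031083309565
housing 3908 [675.   39.5] [ 51.9 156.1] 1.1 z [83.3 84.7 86.1] med [669.   23.5  84.7]
lugpost 3589 [519.2 166.3] [44.2 76.4] 1.7 z [116.5 119.7 121.5] med [517.9 166.3 119.7]
lug 2066 [519.6 150.3] [43.8 44.4] 1.41 z [116.7 119.7 121.2] med [518.7 150.1 119.7]
lower 196 [582.4 165.7] [32.  15.5] 53.05 z [58.3 59.7 61.1] med [583.5 166.2  59.7]
knob 31 [548.5  32.4] [4.  9.8] 30.89 z [40.3 55.4 79.1] med [548.2  32.8  55.4]
```

View pics/w1.png

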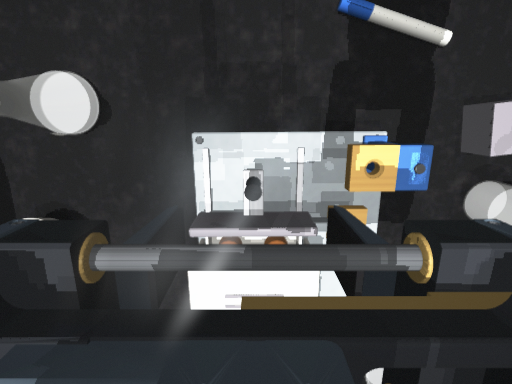

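The wrist view shows the knob top at about (253,187) with the bracket behind it, and the lug bore at (372,168).

Run:
```python
from h import *
p=grab('wrist'); Z=p['z_map'];c=p['color'].astype(int)
print(c[178:204:2,253].max(1), np.round(lift(p,np.full(13,253),np.arange(178,204,2),Z[178:204:2,253])[:,[0,2]],1).tolist())
g=(c.max(2)<75).astype(np.uint8); g[:172]=0;g[208:]=0;g[:,:235]=0;g[:,272:]=0
print(g[172:208,238:268])
# bore of upper lug
v,u=np.mgrid[:384,:512];P=lift(p,u,v,Z)
b=(c[...,0]<90)&(u>355)&(u<390)&(v>152)&(v<184); print('bore',b.sum(),u[b].mean(),v[b].mean())
C=p['C'];d=lift(p,u[b].mean(),v[b].mean(),1.0)-C[:3,3]; print(C[:3,3]+d*(119.7-C[2,3])/d[2])
```

```text
[ 54  59  64  76  82  86  89  93  93  95  94 102 217] [[547.7, 41.0], [547.5, 53.8], [547.5, 64.7], [546.2, 80.6], [548.7, 79.6], [550.8, 80.3], [553.0, 80.4], [555.5, 79.6], [557.9, 79.4], [560.0, 80.1], [562.6, 78.9], [564.8, 79.3], [580.3, 35.0]]
[[0 0 0 ... 0 0 0]
 [0 0 0 ... 0 0 0]
 [0 0 0 ... 0 0 0]
 ...
 [0 0 0 ... 0 0 0]
 [0 0 0 ... 0 0 0]
 [0 0 0 ... 0 0 0]]
bore 103 372.2330097087379 167.38834951456312
[519.01194811 148.83000211 119.7       ]
```

Emit:
servo_tool(steps=[[0, [-10.3, -3.5, 10], [0, 0, 0]], [0, [0, 0, 39], [0, 0, 0]], [0, [0, 0, 39], [0, 0, 0]], [0, [0, 0, 39], [0, 0, 0]], [0, [0, 0, 29], [0, 0, 0]], [0, [0, 0, 10], [0, 0, 0]], [150, [0, 0, 0], [0, 0, 0]], [200, [0, 0, 0], [0, 0, 0]], [255, [0, 0, 0], [0, 0, 0]], [255, [0, 0, 0], [0, 0, 0]]], squeeze=30)

```text
time_s: 4.9
ee_pos: [557.8, 34.8, 71.4]
ee_rot: [180.0, 0.2, -179.0]
force: [-0.4, -1.0, -0.3]
gripper_width: 62.3
gripper_force: 0.0
```

Emit:
servo_tool(steps=[[255, [0, 0, 0], [0, 0, 0]], [255, [0, 0, 0], [0, 0, 0]], [255, [0, 0, 0], [0, 0, 0]], [255, [0, 0, 0], [0, 0, 0]], [255, [0, 0, 0], [0, 0, 0]], [255, [0, 0, 0], [0, 0, 0]], [255, [0, 0, 0], [0, 0, 0]], [255, [0, 0, 0], [0, 0, 0]], [255, [0, 0, 0], [0, 0, 0]], [255, [0, 0, 0], [0, 0, 0]]])

```text
time_s: 5.9
ee_pos: [556.7, 36.3, 69.9]
ee_rot: [179.8, -0.0, -179.1]
force: [-0.6, 6.0, 0.5]
gripper_width: 17.6
gripper_force: 30.0
```

Emit:
servo_tool(steps=[[255, [4, 0, 0], [0, 0, 0]], [255, [8, 0, 0], [0, 0, 0]], [255, [8, 0, 0], [0, 0, 0]], [255, [8, 0, 0], [0, 0, 0]], [255, [8, 0, 0], [0, 0, 0]], [255, [8, 0, 0], [0, 0, 0]], [255, [8, 0, 0], [0, 0, 0]], [255, [8, 0, 0], [0, 0, 0]], [255, [8, 0, 0], [0, 0, 0]], [255, [4, 0, 0], [0, 0, 0]]])

```text
time_s: 6.9
ee_pos: [485.4, 34.5, 70.0]
ee_rot: [179.9, 0.1, -179.1]
force: [3.7, 5.0, -4.7]
gripper_width: 17.7
gripper_force: 30.0
```

Emit:
servo_tool(steps=[[255, [2, 0, 0], [0, 0, 0]], [255, [2, 0, 0], [0, 0, 0]], [255, [2, 0, 0], [0, 0, 0]], [255, [1, 0, 0], [0, 0, 0]], [255, [0, 0, 0], [0, 0, 0]], [255, [0, 0, 0], [0, 0, 0]], [255, [0, 0, 0], [0, 0, 0]], [255, [0, 0, 0], [0, 0, 0]], [255, [0, 0, 0], [0, 0, 0]], [255, [0, 0, 0], [0, 0, 0]]])

```text
time_s: 7.9
ee_pos: [478.7, 34.3, 69.9]
ee_rot: [179.9, 0.1, -179.1]
force: [1.0, 4.9, -1.9]
gripper_width: 17.9
gripper_force: 30.0
```

Emit:
servo_tool(steps=[[255, [1, 0, 0], [0, 0, 0]], [255, [1, 0, 0], [0, 0, 0]], [255, [1, 0, 0], [0, 0, 0]], [255, [1, 0, 0], [0, 0, 0]], [255, [1, 0, 0], [0, 0, 0]], [255, [1, 0, 0], [0, 0, 0]], [255, [0, 0, 0], [0, 0, 0]], [255, [0, 0, 0], [0, 0, 0]], [255, [0, 0, 0], [0, 0, 0]], [255, [0, 0, 0], [0, 0, 0]]])

```text
time_s: 8.9
ee_pos: [475.7, 34.2, 70.1]
ee_rot: [179.9, 0.5, -179.1]
force: [8.5, 3.8, -10.5]
gripper_width: 17.8
gripper_force: 30.0
```

Emit:
servo_tool(steps=[[255, [1, 0, 0], [0, 0, 0]], [255, [1, 0, 0], [0, 0, 0]], [255, [1, 0, 0], [0, 0, 0]], [255, [0, 0, 0], [0, 0, 0]], [255, [0, 0, 0], [0, 0, 0]], [255, [0, 0, 0], [0, 0, 0]], [255, [-2, 0, 0], [0, 0, 0]], [255, [-1, 0, 0], [0, 0, 0]], [255, [0, 0, 0], [0, 0, 0]], [255, [0, 0, 0], [0, 0, 0]]])

```text
time_s: 9.9
ee_pos: [475.7, 34.2, 70.1]
ee_rot: [179.9, 0.5, -179.1]
force: [9.7, 3.8, -9.6]
gripper_width: 18.0
gripper_force: 30.0
```

Run:
```python
from h import *
s=state(); print(s['ee_pos'],s['force'])
for n in ['scene','side']:
    print(n); fit_unit(grab(n))
```

```text
[475.74627222  34.24347744  70.06589713] [ 9.69419543  3.7958966  -9.61112228]
scene
housing 1982 [710.2  39.9] [163.5 158. ] 1.47 z [80.6 84.  87.3] med [705.2  35.5  84. ]
lugpost 212 [516.  178.6] [46.6 50.2] 0.38 z [115.4 119.2 121.9] med [514.5 177.6 119.2]
lug 80 [516.4 162.5] [44.1 20.9] 5.42 z [115.2 119.3 121.8] med [516.2 162.8 119.3]
lower 18 [532.8 136.7] [12.2 16.5] 13.07 z [56.6 59.3 62.8] med [533.3 137.5  59.3]
knob 121 [468.3  31.6] [26.4 38.9] 0.96 z [46.4 72.4 93.6] med [460.9  33.6  72.4]
side
housing 966 [711.7  38.8] [161.7 160.5] 1.23 z [81.1 83.4 85.4] med [707.5  30.2  83.4]
knob 284 [488.3  38.7] [61.5 78.1] 1.41 z [41.5 65.9 93.1] med [482.9  18.5  65.9]
```

Emit:
servo_tool(steps=[[0, [0, 0, 0], [0, 0, 0]], [0, [0, 0, 0], [0, 0, 0]], [0, [0, 0, 0], [0, 0, 0]], [0, [0, 0, 0], [0, 0, 0]], [0, [0, 0, 0], [0, 0, 0]], [0, [0, 0, -15], [0, 0, 0]], [0, [0, 0, -40], [0, 0, 0]], [0, [0, 0, -40], [0, 0, 0]], [0, [0, 0, -45], [0, 0, 0]], [0, [0, 0, -45], [0, 0, 0]]])

```text
time_s: 11.0
ee_pos: [471.2, 33.2, 256.7]
ee_rot: [180.0, -0.0, -179.0]
force: [0.9, -1.1, -0.9]
gripper_width: 91.1
gripper_force: 0.0
```

Emit:
servo_tool(steps=[[0, [0, 40, 0], [0, 0, 0]], [0, [0, 48, 0], [0, 0, 0]], [0, [0, 48, 0], [0, 0, 0]], [0, [0, 48, 0], [0, 0, 0]], [0, [0, 48, 0], [0, 0, 0]], [0, [0, 46, 0], [0, 0, 0]], [0, [0, 24, 0], [0, 0, 0]], [0, [0, 0, 0], [0, 0, 0]], [0, [0, 0, 0], [0, 0, 0]], [0, [0, 0, 0], [0, 0, 0]]])

```text
time_s: 12.0
ee_pos: [466.6, 334.0, 255.0]
ee_rot: [-180.0, -0.0, -179.1]
force: [0.5, 0.4, -0.2]
gripper_width: 91.4
gripper_force: 0.0
```

Run:
```python
from h import *
s=state(); print(s['ee_pos'],s['ee_rot'],s['time_s'])
p=grab('wrist'); save(p,'w2.png'); c=p['color'].astype(int)
m=(c[...,0]>90)&(c[...,0]>2*c[...,1])&(c[...,0]>2*c[...,2])
k,lab,st,_=cv2.connectedComponentsWithStats(m.astype(np.uint8)); i=1+np.argmax(st[1:,4]); q=pts(p,lab==i)
print(st[i]); t=q[abs(q[:,2]-np.percentile(q[:,2],98))<6]; print(len(q),len(t),np.percentile(q[:,2],[2,50,98]),t.mean(0),cv2.minEnclosingCircle(t[:,:2].astype(np.float32)))
q=q[(q[:,2]>138)&(q[:,2]<172)]; print('x',np.percentile(q,[3,97],0))
for n in ['scene','side']:
    print(n); fit_unit(grab(n))
```

```text
[466.56054341 333.97849211 254.96363372] [-1.79957698e+02 -1.38603023e-02 -1.79071730e+02] 12.0
[254 201  21  32 535]
531 332 [140.51357458 173.75929787 175.70137883] [483.18536189 341.38660341 174.28935943] ((483.731689453125, 341.4211120605469), 8.923969268798828)
x [[474.5929221  332.8574354  140.97618638]
 [481.46163693 348.88046168 170.82116366]]
scene
housing 2000 [710.5  40. ] [165.  157.3] 1.55 z [80.6 84.  87.2] med [704.2  37.3  84. ]
lugpost 327 [517.6 165. ] [47.6 78. ] 0.46 z [115.6 118.6 122.1] med [515.7 165.1 118.6]
lug 198 [517.4 149.7] [47.9 47.3] 2.41 z [115.6 118.5 121.9] med [516.  150.4 118.5]
lower 130 [516.7 148.7] [44.7 43.1] 0.14 z [56.4 59.3 62.4] med [509.6 148.4  59.3]
knob 47 [471.8  34.7] [19.  10.7] 35.11 z [42.7 71.2 81. ] med [467.1  32.5  71.2]
side
housing 963 [710.7  38.6] [160.9 158.4] 1.25 z [81.  83.4 85.4] med [708.   29.8  83.4]
lugpost 121 [517.2 165.7] [44.7 80.4] 1.8 z [115.2 118.1 120.5] med [514.8 160.8 118.1]
lug 78 [518.1 150.4] [43.8 49.8] 1.55 z [115.2 118.  120. ] med [517.6 149.5 118. ]
lower 24 [505.5 148.4] [16.7 45. ] 0.15 z [56.3 58.4 60.7] med [503.9 145.5  58.4]
knob 131 [515.5  55.2] [  3.5 104.3] 1.85 z [40.5 57.3 74.9] med [515.5  48.8  57.3]
```

View pics/w2.png

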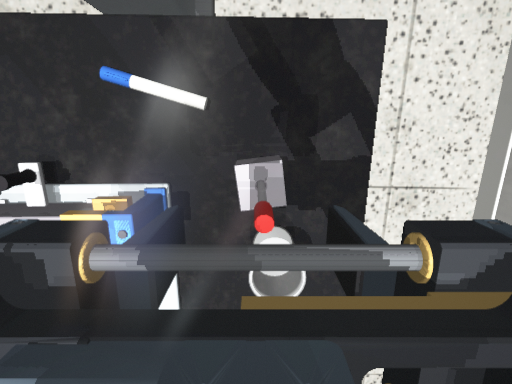

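The wrist view shows the red head at (264,215), with the beaker just past it. Both bushes now line up, so the drawer is at its stop.

Emit:
servo_tool(steps=[[0, [-16.6, 7, 0], [0, 0, 0]], [0, [0, 0, 20], [0, 0, 0]], [0, [0, 0, 35], [0, 0, 0]], [0, [0, 0, 30], [0, 0, 0]], [0, [0, 0, 10], [0, 0, 0]], [0, [0, 0, 0], [0, 0, 0]], [180, [0, 0, 0], [0, 0, 0]], [180, [0, 0, 0], [0, 0, 0]], [180, [0, 0, 0], [0, 0, 0]], [180, [0, 0, 0], [0, 0, 0]]], squeeze=10)

```text
time_s: 13.15
ee_pos: [483.4, 342.8, 161.0]
ee_rot: [179.9, 0.1, -179.0]
force: [-0.1, 0.2, -0.1]
gripper_width: 62.2
gripper_force: 0.0
```

Run:
```python
from h import *
s=state(); print(s['ee_pos'],s['ee_rot'],s['time_s'],s['gripper_width'],s['force'])
p=grab('wrist'); save(p,'w3.png'); c=p['color'].astype(int)
m=(c[...,0]>90)&(c[...,0]>2*c[...,1])&(c[...,0]>2*c[...,2])
k,lab,st,_=cv2.connectedComponentsWithStats(m.astype(np.uint8)); i=1+np.argmax(st[1:,4]); q=pts(p,lab==i)
print(st[i]); t=q[abs(q[:,2]-np.percentile(q[:,2],98))<6]; print(t.mean(0),cv2.minEnclosingCircle(t[:,:2].astype(np.float32)))
```

```text
[483.42593962 342.81012767 160.96624494] [ 1.79939185e+02  8.70829815e-02 -1.79010379e+02] 13.15 62.24034815348613 [-0.08569934  0.19089572 -0.13250332]
[238 216  30  28 688]
[476.24735983 341.14695215 171.20414789] ((478.45697021484375, 341.5198669433594), 6.750001907348633)
```

View pics/w3.png

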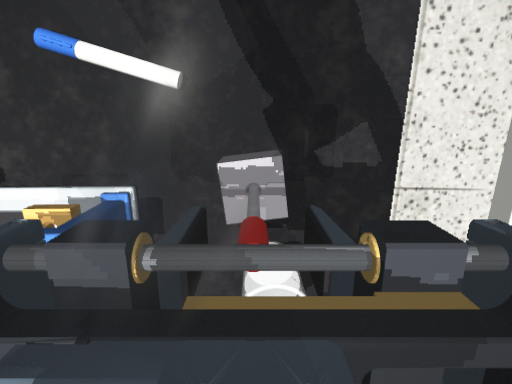

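Pin head sits between the fingers, visible around (253,230). Close on it.

Emit:
servo_tool(steps=[[255, [0, 0, 0], [0, 0, 0]], [255, [0, 0, 0], [0, 0, 0]], [255, [0, 0, 0], [0, 0, 0]], [255, [0, 0, 0], [0, 0, 0]], [255, [0, 0, 0], [0, 0, 0]], [255, [0, 0, 0], [0, 0, 0]], [255, [0, 0, 0], [0, 0, 0]], [255, [0, 0, 0], [0, 0, 0]], [255, [0, 0, 0], [0, 0, 0]], [255, [0, 0, 0], [0, 0, 0]]], squeeze=35)

```text
time_s: 14.2
ee_pos: [483.0, 342.4, 159.9]
ee_rot: [-180.0, -0.0, -179.0]
force: [0.1, -0.3, -0.1]
gripper_width: 17.2
gripper_force: 35.0
```

Emit:
servo_tool(steps=[[255, [0, 0, -8], [0, 0, 0]], [255, [0, 0, -15], [0, 0, 0]], [255, [0, 0, -15], [0, 0, 0]], [255, [0, 0, -15], [0, 0, 0]], [255, [0, 0, -15], [0, 0, 0]], [255, [0, 0, -18], [0, 0, 0]], [255, [0, 0, -18], [0, 0, 0]], [255, [0, 0, -18], [0, 0, 0]], [255, [0, 0, -10], [0, 0, 0]], [255, [0, 0, 0], [0, 0, 0]]])

```text
time_s: 15.2
ee_pos: [483.7, 343.1, 293.8]
ee_rot: [179.9, 0.2, -179.0]
force: [0.6, 0.8, -1.1]
gripper_width: 17.3
gripper_force: 35.0
```

```bash
cat >> h.py <<'E'
def red(p):
    c=p['color'].astype(int); m=(c[...,0]>80)&(c[...,0]>2*c[...,1])&(c[...,0]>2*c[...,2])
    k,lab,st,_=cv2.connectedComponentsWithStats(m.astype(np.uint8)); return lab==1+np.argmax(st[1:,4])
E
python3 - <<'E'
from h import *
s=state(); print(s['ee_pos'],s['ee_rot'],s['time_s'],s['gripper_width'],s['force'])
p=grab('wrist'); save(p,'w4.png')
q=pts(p,red(p)); print(len(q),np.round(np.percentile(q,[2,50,98],0),1))
ims=[]
for n in ['scene','side']:
    p=grab(n); u,v=proj(p,s['ee_pos']-np.array([0,0,60]))[0].astype(int); print(n,u,v)
    a,b=max(v-60,0),max(u-50,0); cr=p['color'][a:a+120,b:b+100]; ims.append(cv2.resize(cr,(400,480),interpolation=cv2.INTER_CUBIC))
cv2.imwrite('pics/held.png',np.hstack(ims)[:,:,::-1])
E
```

```text
[483.68535702 343.11268365 293.82272464] [ 179.85828905    0.18521975 -179.01219491] 15.2 17.264162760669443 [ 0.63435688  0.80653722 -1.11038717]
657 [[475.1 335.  273. ]
 [476.5 342.6 291.4]
 [481.2 350.8 306.8]]
scene 159 117
side 218 129
```

View pics/held.png

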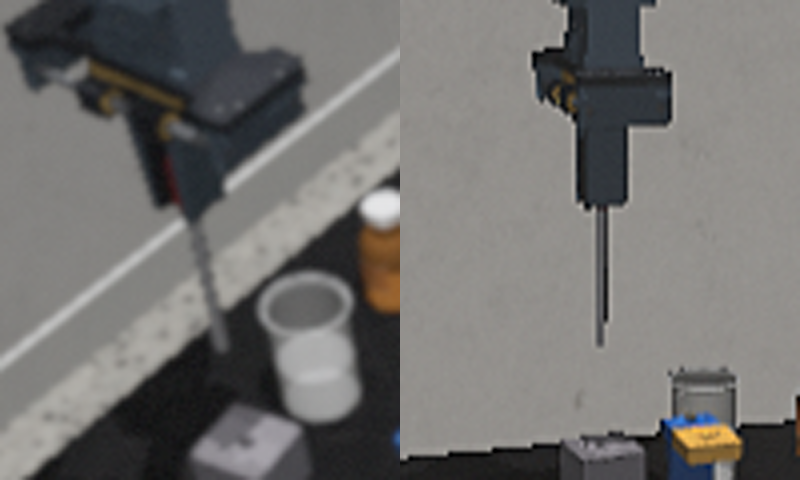

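View pics/w4.png

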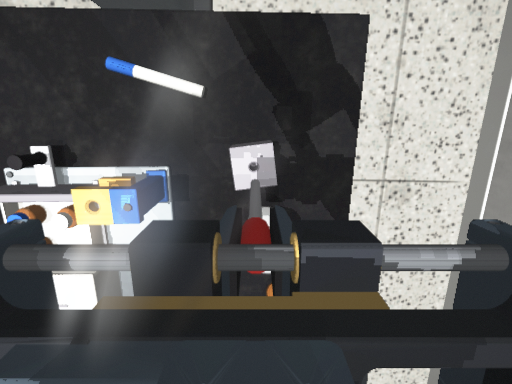

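Held pin looks upright: vertical in the side view, tip clear of the stand. Bush bore at (93,207) in the wrist view. Carry it over the upper bush.

Emit:
servo_tool(steps=[[255, [-3, -20, 0], [0, 0, 0]], [255, [-6.3, -38.8, 0], [0, 0, 0]], [255, [-6.3, -38.8, 0], [0, 0, 0]], [255, [-6.3, -38.8, 0], [0, 0, 0]], [255, [-6.3, -38.8, 0], [0, 0, 0]], [255, [-3.4, -18.8, 0], [0, 0, 0]], [255, [0, 0, 0], [0, 0, 0]], [255, [0, 0, 0], [0, 0, 0]], [255, [0, 0, 0], [0, 0, 0]], [255, [0, 0, 0], [0, 0, 0]]])

```text
time_s: 16.35
ee_pos: [517.8, 150.2, 291.7]
ee_rot: [180.0, -0.0, -178.9]
force: [1.6, 0.1, -0.7]
gripper_width: 17.1
gripper_force: 35.0
```

Run:
```python
from h import *
s=state(); print(s['ee_pos'],s['ee_rot'],s['time_s'],s['gripper_width'],s['force'])
p=grab('wrist'); save(p,'w5.png'); c=p['color'].astype(int)
q=pts(p,red(p)); print(len(q),np.round(np.percentile(q,[2,50,98],0),1))
o=fit_unit(p)
# shaft: points within 20 mm of TCP axis, z 145..270
v,u=np.mgrid[:384,:512];P=lift(p,u,v,p['z_map'])
m=(p['z_map']>0)&(np.hypot(P[...,0]-s['ee_pos'][0],P[...,1]-s['ee_pos'][1])<14)
for a in range(140,275,15):
    k=m&(P[...,2]>=a)&(P[...,2]<a+15)
    if k.sum(): print(a,k.sum(),np.round(P[k].mean(0),1),np.round(P[k].min(0)[:2],1),np.round(P[k].max(0)[:2],1))
b,a=proj(p,[519,149.5,130])[0].astype(int); print(b,a)
cr=p['color'][max(a-60,0):a+60,max(b-80,0):b+80]; cv2.imwrite('pics/w5c.png',cv2.resize(cr,None,fx=4.5,fy=4.5,interpolation=cv2.INTER_CUBIC)[:,:,::-1])
for n in ['scene','side']:
    print(n);p=grab(n); fit_unit(p); v,u=np.mgrid[:384,:512];P=lift(p,u,v,p['z_map'])
    m=(p['z_map']>0)&(np.hypot(P[...,0]-s['ee_pos'][0],P[...,1]-s['ee_pos'][1])<14)
    for a in (145,175,205,235):
        k=m&(P[...,2]>=a)&(P[...,2]<a+30)
        if k.sum(): print(a,k.sum(),np.round(np.median(P[k],0),1))
```

```text
[517.76539998 150.16716986 291.66502466] [ 1.79983683e+02 -2.86392875e-02 -1.78927947e+02] 16.35 17.069757766046923 [ 1.64825909  0.05677923 -0.67117648]
566 [[509.2 143.  271.4]
 [510.4 150.7 291.1]
 [514.8 157.9 305.2]]
housing 299 [676.4 -29. ] [39.6 17.6] 2.33 z [83.2 84.6 86.2] med [676.  -28.9  84.6]
lugpost 2199 [519.  166.6] [43.9 76. ] 1.33 z [117.5 119.6 121.5] med [516.2 169.3 119.6]
lug 1192 [519.3 150.3] [43.9 43.3] 1.33 z [117.2 119.6 121.1] med [515.3 150.7 119.6]
lower 163 [500.9 150.1] [ 6.6 41.8] 2.15 z [57.4 59.6 61.3] med [501.  150.8  59.6]
140 19 [510.8 149.5 150.1] [509.7 145.4] [512.6 153.9]
155 30 [511.  149.5 162.2] [509.7 145.6] [512.4 153.8]
170 44 [511.6 149.6 177.8] [510.2 144.9] [514.3 154.4]
185 47 [512.  149.6 193. ] [510.8 145.1] [514.1 154.3]
200 57 [512.3 149.7 207.9] [511.3 145.3] [514.3 154.1]
215 65 [512.8 149.9 222.8] [511.6 145.6] [515.5 154.6]
230 84 [513.2 149.7 237.7] [511.6 145.1] [515.6 154.3]
245 75 [513.4 149.7 251. ] [512.3 145.4] [516.3 154.7]
260 108 [511.  149.9 271.6] [508.8 141.4] [515.7 158.6]
254 183
scene
housing 2002 [709.5  3
[... 360 characters left out ...]
 32.92 z [43.8 73.1 81.7] med [467.4  32.8  73.1]
145 27 [509.7 146.5 161.8]
175 32 [510.2 146.  189.6]
205 33 [511.3 147.1 220. ]
235 25 [512.6 146.9 244.7]
side
housing 963 [710.6  38.2] [161.5 160. ] 1.66 z [81.2 83.4 85.5] med [708.3  29.9  83.4]
lugpost 121 [517.3 164. ] [45.5 79.4] 0.89 z [115.4 118.  120.6] med [516.5 160.6 118. ]
lug 73 [518.3 150.2] [43.8 51.6] 0.24 z [115.4 118.  120.3] med [517.1 143.8 118. ]
lower 34 [511.5 147.7] [48.4 29.2] 89.97 z [56.2 58.  60.4] med [507.6 145.9  58. ]
knob 134 [515.5  53.5] [  3.6 105.6] 1.32 z [40.9 58.2 75.4] med [515.4  51.5  58.2]
145 28 [513.2 146.  159.9]
175 26 [513.2 145.8 189.7]
205 37 [514.1 147.6 219.5]
235 28 [516.2 147.  249.7]
```

View pics/w5c.png

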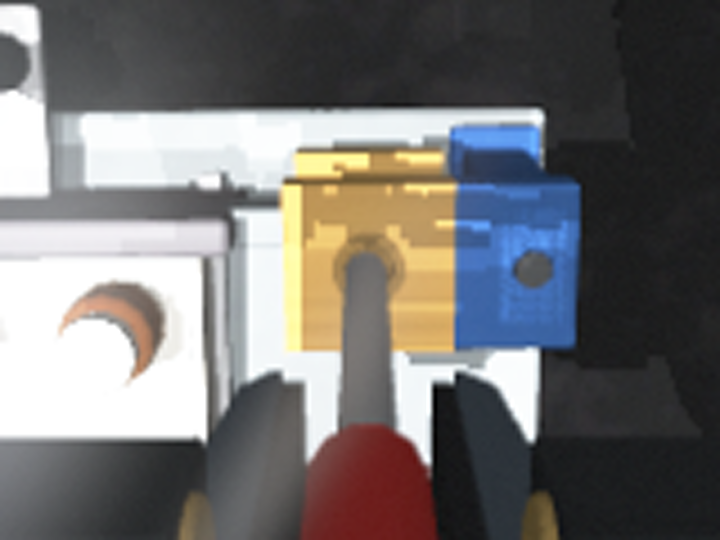

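Pin tip is just above the countersink at about (367,262) in the crop, with a lean of about 0.03 rad (tip towards −x). Straighten it, nudge, lower a little, and recheck.

Emit:
servo_tool(steps=[[255, [-0.6, 0.4, 0], [0, -0.03, 0]], [255, [0, 0, 0], [0, 0, 0]], [255, [0.15, 0, 5], [0, 0, 0]], [255, [0.15, 0, 5], [0, 0, 0]], [255, [0.15, 0, 5], [0, 0, 0]], [255, [0, 0, 0], [0, 0, 0]], [255, [0, 0, 0], [0, 0, 0]], [255, [0, 0, 0], [0, 0, 0]], [255, [0, 0, 0], [0, 0, 0]], [255, [0, 0, 0], [0, 0, 0]]])

```text
time_s: 17.5
ee_pos: [518.7, 149.5, 277.1]
ee_rot: [180.0, 1.7, -179.0]
force: [-0.7, -0.6, -0.6]
gripper_width: 17.2
gripper_force: 35.0
```

```bash
cat >> h.py <<'E'
def shaft():
    s=state(); print(np.round(s['ee_pos'],1),np.round(s['ee_rot'],2),s['time_s'],np.round(s['force'],1))
    p=grab('wrist'); v,u=np.mgrid[:384,:512];P=lift(p,u,v,p['z_map']); z0=s['ee_pos'][2]-150
    m=(p['z_map']>0)&(np.hypot(P[...,0]-s['ee_pos'][0],P[...,1]-s['ee_pos'][1])<14)
    for a in range(int(max(z0,124)),int(z0+125),20):
        k=m&(P[...,2]>=a)&(P[...,2]<a+20)
        if k.sum()>8: print(a+10,k.sum(),np.round(P[k].mean(0),1),'axis x',round(np.percentile(P[k][:,0],8)+5,1),'y',round((P[k][:,1].min()+P[k][:,1].max())/2,1))
    return p
E
python3 - <<'E'
from h import *
p=shaft(); fit_unit(p)
for n in ['scene','side']:
    p=grab(n); s=state();v,u=np.mgrid[:384,:512];P=lift(p,u,v,p['z_map'])
    m=(p['z_map']>0)&(np.hypot(P[...,0]-s['ee_pos'][0],P[...,1]-s['ee_pos'][1])<14)
    for a in (130,160,190,220):
        k=m&(P[...,2]>=a)&(P[...,2]<a+30)
        if k.sum(): print(n,a,k.sum(),np.round(np.median(P[k],0),1))
E
```

```text
[518.7 149.5 277.1] [ 179.99    1.74 -179.02] 17.5 [-0.7 -0.6 -0.6]
137 34 [516.  149.1 139.3] axis x 520.0 y 149.1
157 50 [516.  149.  158.4] axis x 519.9 y 149.1
177 63 [516.  149.  177.8] axis x 520.0 y 149.1
197 77 [515.8 149.2 197.6] axis x 519.8 y 149.4
217 101 [515.8 149.1 217.4] axis x 519.8 y 149.2
237 96 [515.6 149.2 234.7] axis x 519.6 y 149.4
257 254 [512.5 149.3 260.9] axis x 515.6 y 149.3
housing 379 [676.9 -27.2] [39.2 21.6] 0.38 z [83.2 84.6 85.9] med [676.5 -26.9  84.6]
lugpost 2427 [519.1 166.5] [44.2 75.9] 1.59 z [117.7 119.7 121.6] med [516.3 169.4 119.7]
lug 1318 [519.5 150.5] [44.2 43.7] 1.59 z [117.6 119.6 121.2] med [515.8 151.6 119.6]
lower 206 [500.8 150. ] [ 6.8 43.9] 1.1 z [58.2 59.7 61.4] med [500.8 150.1  59.7]
scene 130 27 [515.3 145.6 146.2]
scene 160 33 [514.3 146.8 175.3]
scene 190 29 [515.  146.7 204.4]
scene 220 26 [513.9 146.2 229.8]
side 130 25 [516.6 146.6 145.1]
side 160 29 [516.9 146.9 174.7]
side 190 27 [516.1 145.3 205.5]
side 220 33 [517.3 147.6 238.3]
```

Emit:
servo_tool(steps=[[255, [0.3, 0.7, 0], [0, 0, 0]], [255, [0.12, 0, 4], [0, 0, 0]], [255, [0.12, 0, 4], [0, 0, 0]], [255, [0.12, 0, 4], [0, 0, 0]], [255, [0.12, 0, 4], [0, 0, 0]], [255, [0.12, 0, 4], [0, 0, 0]], [255, [0.15, 0, 5], [0, 0, 0]], [255, [0.15, 0, 5], [0, 0, 0]], [255, [0.15, 0, 5], [0, 0, 0]], [255, [0, 0, 0], [0, 0, 0]]])

```text
time_s: 18.65
ee_pos: [517.8, 150.1, 241.0]
ee_rot: [-180.0, 1.6, -179.0]
force: [-0.0, 0.5, -0.5]
gripper_width: 17.3
gripper_force: 35.0
```

Run:
```python
from h import *
p=shaft(); fit_unit(p)
```

```text
[517.8 150.1 241. ] [-179.98    1.62 -179.01] 18.65 [-0.   0.5 -0.5]
134 63 [515.  149.5 134.7] axis x 518.9 y 149.6
154 68 [514.8 149.6 154.4] axis x 519.0 y 149.6
174 94 [514.9 149.7 174.2] axis x 518.8 y 149.8
194 123 [514.8 149.7 194.4] axis x 518.8 y 149.9
214 114 [511.9 149.8 219.1] axis x 514.8 y 149.9
housing 808 [651.3 -18. ] [34.4 40.9] 1.38 z [83.  84.6 86. ] med [650.5 -18.2  84.6]
lugpost 2962 [519.1 166.5] [44.5 76. ] 1.73 z [117.  119.6 121.6] med [515.1 169.2 119.6]
lug 1585 [519.5 150.4] [44.5 43.7] 1.88 z [116.5 119.6 121.1] med [514.1 151.2 119.6]
lower 278 [501.5 149.8] [ 8.5 43.4] 2.3 z [56.6 59.6 61.1] med [501.5 150.5  59.6]
```

Emit:
servo_tool(steps=[[255, [-0.3, 0.3, 0], [0, 0, 0]], [255, [0.18, 0, 6], [0, 0, 0]], [255, [0.18, 0, 6], [0, 0, 0]], [255, [0.15, 0, 5], [0, 0, 0]], [255, [0.12, 0, 4], [0, 0, 0]], [255, [0.12, 0, 4], [0, 0, 0]], [255, [0.12, 0, 4], [0, 0, 0]], [255, [0.12, 0, 4], [0, 0, 0]], [255, [0.12, 0, 4], [0, 0, 0]], [255, [0, 0, 0], [0, 0, 0]]])

```text
time_s: 19.7
ee_pos: [518.3, 150.4, 204.2]
ee_rot: [-180.0, 1.7, -179.0]
force: [0.3, 0.6, 0.4]
gripper_width: 17.4
gripper_force: 35.0
```

Emit:
servo_tool(steps=[[255, [0.12, 0, 4], [0, 0, 0]], [255, [0.12, 0, 4], [0, 0, 0]], [255, [0.12, 0, 4], [0, 0, 0]], [255, [0.12, 0, 4], [0, 0, 0]], [255, [0.12, 0, 4], [0, 0, 0]], [255, [0.12, 0, 4], [0, 0, 0]], [255, [0.06, 0, 2], [0, 0, 0]], [255, [0, 0, 0], [0, 0, 0]], [255, [0, 0, 0], [0, 0, 0]], [255, [0, 0, 0], [0, 0, 0]]])

```text
time_s: 20.7
ee_pos: [518.8, 150.6, 179.1]
ee_rot: [180.0, 1.8, -179.0]
force: [-0.2, -0.1, -1.9]
gripper_width: 17.6
gripper_force: 35.0
```

Run:
```python
from h import *
p=shaft(); q=pts(p,red(p)); print(np.round(np.percentile(q,[2,98],0),1))
p=grab('side'); fit_unit(p); u,v=proj(p,[518,150,70])[0].astype(int); cr=p['color'][v-50:v+50,u-60:u+60]
cv2.imwrite('pics/end.png',cv2.resize(cr,None,fx=6,fy=6,interpolation=cv2.INTER_CUBIC)[:,:,::-1])
```

```text
[518.8 150.6 179.1] [ 179.99    1.75 -179.02] 20.7 [-0.2 -0.1 -1.9]
134 120 [515.7 150.2 134. ] axis x 519.8 y 150.4
154 143 [512.6 150.3 159.5] axis x 515.8 y 150.4
[[510.4 142.6 157.9]
 [516.3 158.3 191.9]]
housing 963 [710.9  40. ] [159.8 158.5] 1.68 z [81.1 83.4 85.5] med [708.   28.9  83.4]
lugpost 107 [517.7 161.8] [43.7 78.1] 1.78 z [115.3 118.2 121.9] med [514.4 154.2 118.2]
lug 55 [518.2 146. ] [43.6 46.6] 1.89 z [115.3 118.2 119.9] med [514.8 139.6 118.2]
lower 16 [503.5 148.1] [13.1 43.7] 3.14 z [56.3 58.  59.6] med [499.9 139.4  58. ]
knob 129 [515.3  55. ] [  4.6 109.7] 1.55 z [41.4 58.7 75.2] med [515.2  54.6  58.7]
```

View pics/end.png

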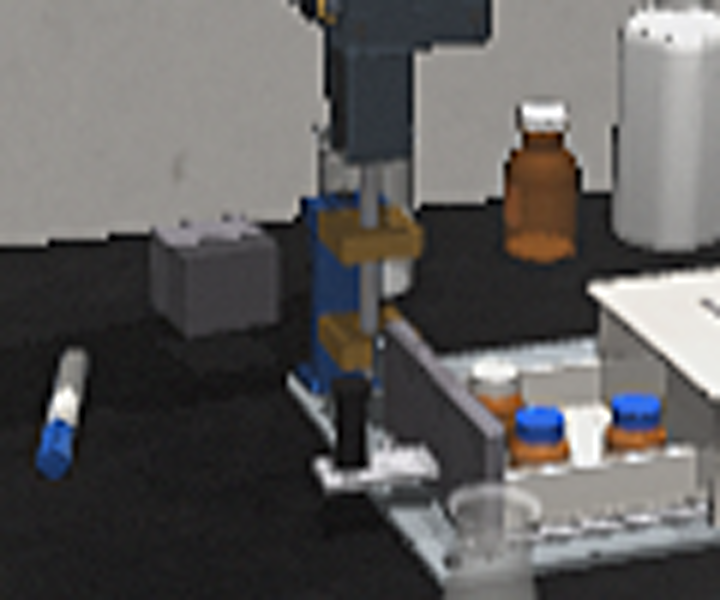

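The pin spans both bushes: visible between the lugs at (370,290), going into the lower one at (365,335). The tip is at z ≈ 28 mm and the forces are small.

```bash
python3 -c "
from h import *
print(ticket.job_done())"
```

```text
the job is handed in; nothing more can be done
None
```

The job is handed in with the drawer at its stop and the pin held by its head, upright through both bushes with its tip at about z = 28 mm; no verdict came back, and the flask, mortar, beaker and marker were not re-measured at the end.

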